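# Put three mixed-up coin containers back on their own display pads

## Task

The canister, the token tin and the coin box are each standing on another's display pad: move every one onto the middle of the grey pad that has the outline of its own base (round, square, oblong; the coin box lengthwise along the oblong pad). The pads are all taken, so park one container near the middle of the empty turntable and let go of it there while you move the others, keep the containers upright, and leave the crown coin, the magnifier lens and the caliper where they lie.

Things in the scene. Friction and masses are not known exactly. Their poses are not given: they have to be found in the camera images.
- canister: Round screw-top aluminium canister, standing: diameter 50 mm, height 64 mm, with a thin dark groove under its lid at height 46-49 mm; about 0.13 kg. Origin at the centre of its underside, z up. Belongs on the round pad.
- token_tin: Square open-topped steel tin holding bronze tokens (fixed inside it), 50 x 50 x 36 mm high; about 0.2 kg. Origin at the centre of its underside, x and y square to its sides, z up. Belongs on the square pad.
- coin_box: Oblong closed wooden coin box with a flat sliding lid, 100 mm long (its x) x 40 mm wide (its y) x 30 mm high; about 0.12 kg. Origin at the centre of its underside, z up. Either end may point either way. Belongs on the oblong pad.
- round_pad: Round flat grey felt-covered display pad, fixed to the desk, diameter 100 mm, 4 mm thick. Origin at the centre of its underside (on the desk).
- square_pad: Square flat grey felt-covered display pad, fixed to the desk, 86 x 86 mm, 4 mm thick. Origin at the centre of its underside (on the desk), x and y square to its sides.
- oblong_pad: Oblong flat grey felt-covered display pad, fixed to the desk, 130 mm long (its x) x 70 mm wide (its y), 4 mm thick. Origin at the centre of its underside (on the desk).
- stand: Wooden turntable display stand, empty at the start: a flat round platter of diameter 132 mm on a foot fixed to the desk, platter top 40 mm above the desk. The platter turns about its upright centre line with light friction (it stays where it is left). Origin at the centre of the foot's underside (on the desk), z up along the turning axis.
- crown: Bystander: silver crown coin lying loose on the desk, diameter 38 mm, 4 mm thick. Origin at the centre of its underside.
- magnifier: Bystander: round amber glass magnifier lens in a steel ring, lying loose on the desk, diameter 60 mm, 9 mm thick. Origin at the centre of its underside.
- caliper: Bystander: brass caliper lying loose on the desk, beam 130 mm long (its x) and 14 mm wide, 8 mm thick at the slide, two jaws reaching 45 mm to its -y side. Origin at the middle of the beam's underside.
Not all that is in view belongs to the job. Leave any blue look-alike of the token_tin alone.

How it is judged:
By the outcome, as a careful person would: the job done as asked, in the order asked, and still so for the second after the job is handed in, with the robot touching nothing.
It also fails if it takes over 112 s, if anything falls off the work surface, if the arm or the gripper's body presses on something with over 40 N, if the wrist force passes 120 N, or if a joint passes its speed limit or range.

## Robot

A 6-joint arm with a two-finger parallel gripper is mounted at the origin on the work surface. World frame = base frame: x ahead of the robot, y to its left, z up, the work surface at z = 0. Lengths are in mm, angles in rad, forces in N, time in s.
With the tool pointing down it reaches from about 250 to 800 mm from the base axis. Payload 8.5 kg.
Tool frame: the origin (TCP) lies at the very end of the fingers, on their centre line; the grasp point (between the pads) lies 19 mm behind it; y points along the fingers, z is the direction in which the jaws open and shut, and the axes are right-handed (so a half turn about y gives the same grasp; the last joint's range is limited). The gripper opens to 85 mm and grips with 20 to 120 N. Pads are 22 mm wide; open, the fingers measure 114 mm over their backs; the gripper's body (76 mm by 85 mm) begins 54 mm behind the grasp point. The pads swing forward as they close: fully open they stand 13 mm farther back than shut.
Start: joints at [-1.143, 0.238, -0.013, 1.319, 0, 1.571], TCP at [217.787, -477.648, 231.276] pointing down, gripper open.
Joint ranges: [-2.66, 2.66], [-1.03, 1.9], [-1.14, 1.46], [-1.82, 2.27], [-1.45, 1.34], [-3.14, 3.14]. Speed limits (rad/s): [2.22, 2.22, 2.79, 3.14, 3.14, 3.14].

## Interface

Orientations are given as a 3x3 rotation matrix whose columns are the frame's x, y, z axes.
In Python, from plant import * gives the robot as it stands. The module is installed in compiled form; this text tells all that it offers.
- The arm moves only by the shell command python3 -m pendant 'ROWS' [OPENING] [FORCE]. ROWS is JSON, a list of rows, each an object with "delta_pos": the shift along the tool's x, y, z in m, a list of three; "delta_rot": the turn, a rotation vector about the tool's x, y, z in degrees, a list of three. In form: [{"delta_pos": [dx, dy, dz], "delta_rot": [ax, ay, az]}, ...]. A call has 1 to 12 rows; each row shifts and turns the commanded pose from where the row before left it, along the tool's axes as they then stand; what a row does not reach is not made up. A row lasts 1/10 s, in which the tool goes at most 50 mm and 8.59 degrees, less where a joint would pass 70% of its speed; a pose out of reach is approached as far as the arm can. A call is refused whole if a number of a shift passes 0.05 or a number of a turn 8.59, either way. A call with a gripper value outside its range is refused whole. OPENING is the finger opening in m, from 0 to 0.0854, set as the call begins (- or left out, the last holds). The fingers move at their own pace and stop on an object; FORCE is the grip in N (left out, the last holds). Time passes only in rows, so rows that do not move let the fingers close. It gives the time, the measured TCP pose, the force and the opening at its end, in the units of the state.
- sense(): the state, without advancing time (a new reading comes with each control period).
- read_camera(name): name is "side" or "top" or "wrist"; returns a dict with "image" (480x640x3 uint8, red, green, blue), "z_map" (480x640 float32, mm along the optical axis (not along the pixel's ray), 0 where there is no reading), "fx", "fy", "cx", "cy" (pixels), "k1" (the pictures are not rectified: a ray, as slopes to the right and down, at radius r is drawn at 1 + k1 r^2 times it, then the intrinsics apply), "view" (4x4, takes a point from world to camera coordinates). Camera axes: x right, y down, z forward; pixel columns grow to the right and rows downward; lengths in mm; the calibration is good to about 2 mm. A picture is of the moment at which its call begins.
- sign_off(): hands the job in, once; it reports no verdict.
The state is a dict: "time": time; "joint_positions": joint angles; "dq": joint speeds; "joint_efforts": joint torques, N m; "position": TCP position; "ee_rot": TCP orientation; "ft_force": force on the tool from outside, world axes, zero at the start; "torque": the same for the moment, N m; "opening": opening from 0.0 (shut) to 1.0 (fully open).
Only numpy, scipy, OpenCV 4.12 (cv2) and the standard library are available. Lean on these libraries where they do the work, as an engineer would, in place of code of your own. Each camera call takes 0.05 s, during which the arm holds its last target.

## Working session

There is one attempt and no reset: what is moved stays moved. The work goes in short steps, Python scripts to look and compute and a shell command to move; the robot and the scene stay as the last step left them, time stands still between calls to the robot, and variables do not carry over. Pictures are saved under pics/ and viewed, and the job is handed in when it is done.

```bash
mkdir -p pics; cat > h.py <<'E'
from plant import *
import numpy as np, cv2
def snap(n,f):
    c=read_camera(n); np.savez('pics/%s.npz'%f,**{k:np.array(v) for k,v in c.items()})
    cv2.imwrite('pics/%s.png'%f,c['image'][:,:,::-1]); return c
def load(f): return dict(np.load('pics/%s.npz'%f))
def ray(c,u,v):
    x=(np.asarray(u,float)-c['cx'])/c['fx'];y=(np.asarray(v,float)-c['cy'])/c['fy']
    x0,y0=x,y
    for _ in range(20):
        s=1+c['k1']*(x0**2+y0**2); x0=x/s;y0=y/s
    return x0,y0
def w(c,u,v,z=None):
    """pixel->world; with z: intersect plane z; otherwise by depth"""
    x,y=ray(c,u,v); V=np.array(c['view']); R=V[:3,:3];t=V[:3,3]
    d=np.stack([x,y,np.ones_like(x)],-1)
    o=-R.T@t; dw=d@R
    if z is None: k=c['z_map'][np.asarray(v,int),np.asarray(u,int)]
    else: k=(z-o[2])/dw[...,2]
    return o+dw*np.asarray(k)[...,None]
def cloud(c):
    v,u=np.mgrid[:480,:640]; return w(c,u,v)
E
python3 - <<'E'
from h import *
for n in('top','side','wrist'):
    c=snap(n,n+'0'); print(n,c['fx'],c['k1'],np.round(np.array(c['view']),3).tolist())
s=sense();print(s['position'],np.round(s['ee_rot'],3),s['opening'],s['ft_force'],s['time'])
E
```

```text
top 622.46624652436 -0.10989216123655367 [[-0.007, -1.0, 0.002, -3.843], [-0.99, 0.007, -0.139, 533.335], [0.139, -0.003, -0.99, 1004.021], [0.0, 0.0, 0.0, 1.0]]
side 462.829315918533 -0.001174681873951832 [[-0.875, -0.484, 0.0, 479.779], [-0.324, 0.585, -0.744, 208.165], [0.36, -0.651, -0.669, 654.759], [0.0, 0.0, 0.0, 1.0]]
wrist 372.51385281359654 -0.05057955126109577 [[0.414, -0.91, -0.001, -525.248], [-0.863, -0.393, 0.318, -41.2], [-0.29, -0.131, -0.948, 379.752], [0.0, 0.0, 0.0, 1.0]]
[ 217.65934533 -477.41974185  230.80672118] [[-0.91  -0.     0.415]
 [-0.415  0.001 -0.91 ]
 [-0.    -1.    -0.001]] 1.0039109819830974 [-0.0719697   0.65865121  0.98638755] 0.15
```

View pics/top0.png

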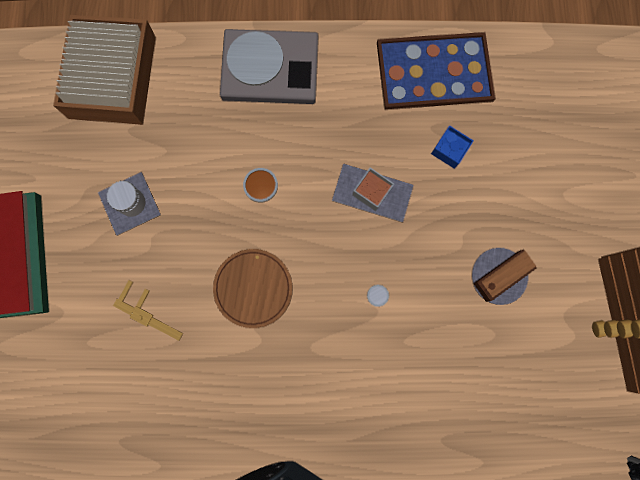

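View pics/side0.png

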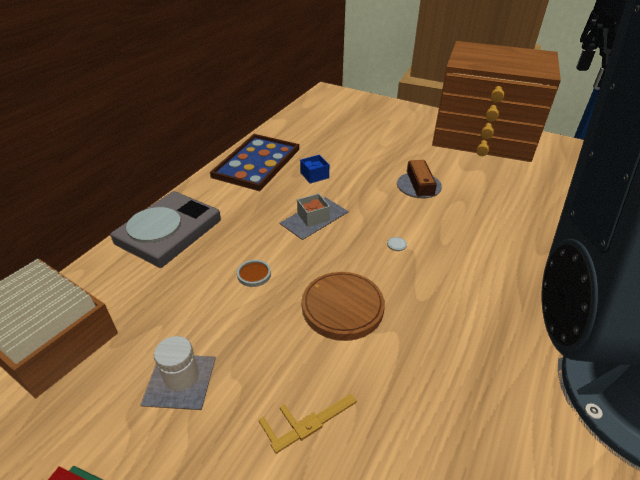

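Top view: canister (128,200) stands on the square pad, steel tin (374,188) on the oblong pad, coin box (503,276) on the round pad, and the empty turntable is at (253,288). There are two tin-like things: (374,188), grey steel with bronze tokens, and (452,147), blue. The steel one fits the description. I'll confirm that in a crop and measure.

```bash
python3 - <<'E'
from h import *
c=load('top0'); P=cloud(c)
im=c['image']; 
cv2.imwrite('pics/crop0.png',cv2.resize(im[120:330,320:560],None,fx=3,fy=2.8,interpolation=cv2.INTER_CUBIC)[:,:,::-1])
print('desk z', np.median(P[330:400,300:450,2]))
def blob(u0,u1,v0,v1,zl,zh):
    m=np.zeros((480,640),bool); m[v0:v1,u0:u1]=1
    m&=(P[...,2]>zl)&(P[...,2]<zh); n,l,st,_=cv2.connectedComponentsWithStats(m.astype(np.uint8)); 
    k=1+np.argmax(st[1:,4]); return l==k
for nm,b in dict(can=(90,170,160,240,60,75),tin=(320,420,150,225,34,48),box=(465,545,240,310,28,42),stand=(205,300,240,335,34,46),mag=(235,285,160,210,4,14),blue=(425,480,120,175,25,50)).items():
    m=blob(*b); X=P[m]; z=np.median(X[:,2])
    r=cv2.minAreaRect(X[:,:2].astype(np.float32)); print(nm,m.sum(),'z',z.round(1),'mean',X[:,:2].mean(0).round(1),'rect',np.round(r[0],1),np.round(r[1],1),round(r[2],1))
# pads by colour: grey low saturation at z 4
hsv=cv2.cvtColor(im,cv2.COLOR_RGB2HSV)
for nm,(u0,u1,v0,v1) in dict(sq=(90,170,165,240),ob=(325,420,155,228),rd=(465,540,240,310),crown=(360,395,280,310)).items():
    m=np.zeros((480,640),bool); m[v0:v1,u0:u1]=1
    m&=(hsv[...,1]<90)&(P[...,2]<12)
    v,u=np.nonzero(cv2.morphologyEx(m.astype(np.uint8),cv2.MORPH_OPEN,np.ones((3,3))))
    X=w(c,u,v,4.); r=cv2.minAreaRect(X[:,:2].astype(np.float32)); e=cv2.minEnclosingCircle(X[:,:2].astype(np.float32)); print(nm,len(u),'rect',np.round(r[0],1),np.round(r[1],1),round(r[2],1),'circ',np.round(e[0],1),e[1])
E
```

```text
desk z 0.5456685285413414
can 741 z 68.5 mean [604.4 301.4] rect [605.4 302.1] [51.5 50.6] 87.2
tin 313 z 38.0 mean [ 619.8 -118.4] rect [ 621.3 -119. ] [50.3 51.9] 54.1
box 1400 z 35.1 mean [ 471.  -340.6] rect [ 471.9 -342.2] [ 40.9 102.8] 34.0
stand 4903 z 40.8 mean [452.   85.4] rect [452.7  85.5] [129.4 131.2] 0.4
mag 891 z 7.8 mean [634.1  75.8] rect [634.2  75.8] [59.7 60.1] 3.8
blue 563 z 30.8 mean [ 697.9 -258.3] rect [ 697.7 -260.1] [50.3 51.6] 56.6
sq 1332 rect [604.3 307.8] [87.1 87.3] 25.6 circ [604.4 308. ] 59.30253601074219
ob 1975 rect [ 620.  -120.5] [131.1  70.5] 72.5 circ [ 621.  -120.3] 72.64016723632812
rd 1186 rect [ 473.5 -341. ] [99.5 89.5] 39.9 circ [ 472.2 -339.4] 50.34733581542969
crown 408 rect [ 440.9 -125.3] [36.  37.7] 88.9 circ [ 440.6 -125.5] 19.568452835083008
```

View pics/crop0.png

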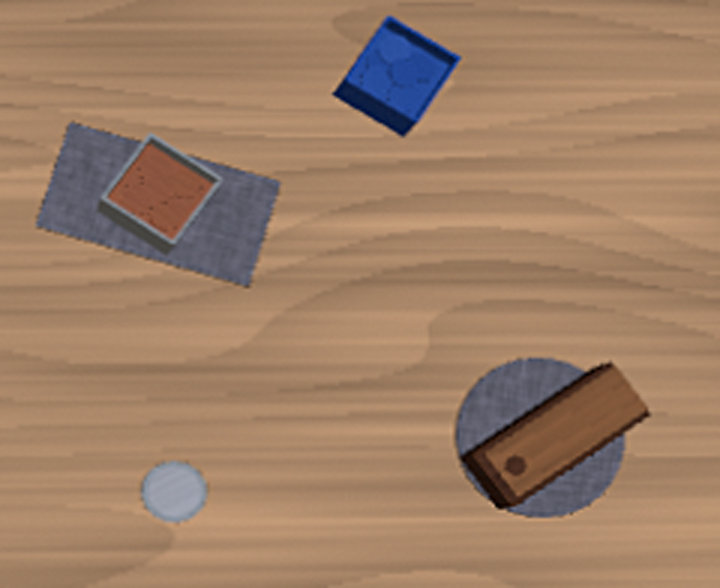

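The crop confirms it: the steel tin with bronze tokens is the grey one, and the blue one is the look-alike. My plan is to park the canister on the turntable, then tin → square pad, box → oblong pad, canister → round pad. First I turn the tool so its axes match the world's.

```bash
python3 -m pendant '[{"delta_pos":[0,0,0],"delta_rot":[0,-8.2,0]},{"delta_pos":[0,0,0],"delta_rot":[0,-8.2,0]},{"delta_pos":[0,0,0],"delta_rot":[0,-8.2,0]},{"delta_pos":[0,0,0],"delta_rot":[0,-8.2,0]},{"delta_pos":[0,0,0],"delta_rot":[0,-8.2,0]},{"delta_pos":[0,0,0],"delta_rot":[0,-8.2,0]},{"delta_pos":[0,0,0],"delta_rot":[0,-8.2,0]},{"delta_pos":[0,0,0],"delta_rot":[0,-8.2,0]}]' 0.0854 40
cat >> h.py <<'E'
def st(tx=None,ty=None,tz=None,ang=None):
    s=sense(); p=np.array(s['position']); R=np.array(s['ee_rot'])
    a=np.degrees(np.arctan2(R[1,2],R[0,2])); tilt=np.degrees(np.arccos(np.clip(-R[2,1],-1,1)))
    print('t%.2f'%s['time'],'p',p.round(1),'jaw %.1f tilt %.2f'%(a,tilt),'q',np.round(s['joint_positions'],2),'open %.3f'%s['opening'],'F',np.round(s['ft_force'],1))
    if tx is not None:
        print('need tool d(mm)',(R.T@(np.array([tx,ty,tz])-p)).round(1), 'roty', None if ang is None else round(-((ang-a+180)%360-180),1))
E
python3 -c "
from h import *
st(604.5,301.5,150,0)"
```

```text
time: 0.95
position: [217.7, -477.5, 231.0]
ee_rot: [[0.008, -0.0, 1.0], [-1.0, 0.001, 0.008], [-0.001, -1.0, -0.0]]
ft_force: [0.1, 0.0, 0.4]
opening: 1.0
t0.95 p [ 217.7 -477.5  231. ] jaw 0.4 tilt 0.04 q [-1.14  0.24 -0.01  1.32  0.    0.42] open 1.000 F [0.1 0.  0.4]
need tool d(mm) [-775.9   81.4  392.9] roty 0.4
```

```bash
python3 -m pendant '[{"delta_pos":[-0.043,0,0.022],"delta_rot":[0,0,0]},{"delta_pos":[-0.043,0,0.022],"delta_rot":[0,0,0]},{"delta_pos":[-0.043,0,0.022],"delta_rot":[0,0,0]},{"delta_pos":[-0.043,0,0.022],"delta_rot":[0,0,0]},{"delta_pos":[-0.043,0,0.022],"delta_rot":[0,0,0]},{"delta_pos":[-0.043,0,0.022],"delta_rot":[0,0,0]},{"delta_pos":[-0.043,0,0.022],"delta_rot":[0,0,0]},{"delta_pos":[-0.043,0,0.022],"delta_rot":[0,0,0]},{"delta_pos":[-0.043,0,0.022],"delta_rot":[0,0,0]},{"delta_pos":[-0.043,0,0.022],"delta_rot":[0,0,0]}]'
python3 -m pendant '[{"delta_pos":[-0.043,0,0.022],"delta_rot":[0,0,0]},{"delta_pos":[-0.043,0,0.022],"delta_rot":[0,0,0]},{"delta_pos":[-0.043,0,0.022],"delta_rot":[0,0,0]},{"delta_pos":[-0.043,0,0.022],"delta_rot":[0,0,0]},{"delta_pos":[-0.043,0,0.020],"delta_rot":[0,0,0]},{"delta_pos":[-0.043,0,0],"delta_rot":[0,0,0]},{"delta_pos":[0,0,0],"delta_rot":[0,0,0]}]'
python3 -c "
from h import *
st(604.5,301.5,150,0)
snap('wrist','w1'); snap('top','t1')"
```

```text
time: 1.95
position: [437.4, -45.2, 231.4]
ee_rot: [[0.002, 0.0, 1.0], [-1.0, -0.0, 0.002], [0.0, -1.0, 0.0]]
ft_force: [0.4, -1.2, 0.1]
opening: 0.999
time: 2.65
position: [544.5, 215.6, 230.1]
ee_rot: [[0.006, -0.001, 1.0], [-1.0, 0.001, 0.006], [-0.001, -1.0, -0.001]]
ft_force: [-0.4, -1.1, -0.0]
opening: 1.001
t2.65 p [544.5 215.6 230.1] jaw 0.4 tilt 0.09 q [0.38 0.34 0.13 1.36 0.   1.94] open 1.001 F [-0.4 -1.1 -0. ]
need tool d(mm) [-85.5  80.   60.7] roty 0.4
```

View pics/w1.png

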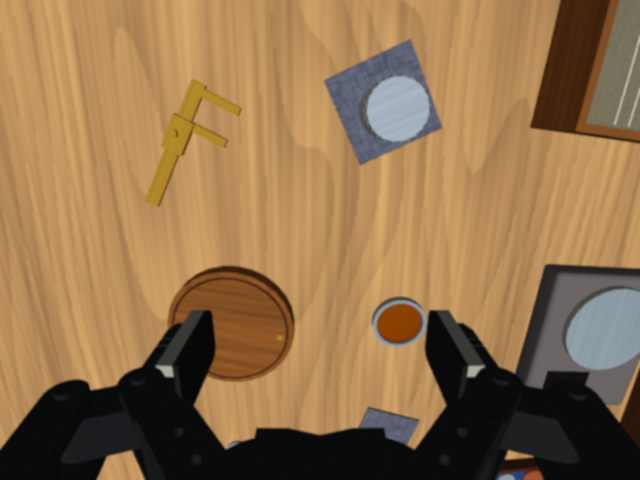

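Wrist view: canister (397,108) on the square pad (383,102), turntable (235,322), magnifier (400,322), caliper at left. I'll cross-check the measured poses with this camera.

```bash
python3 - <<'E'
from h import *
c=load('w1'); P=cloud(c); im=c['image']; hsv=cv2.cvtColor(im,cv2.COLOR_RGB2HSV)
def rect(m,z=None):
    n,l,s,_=cv2.connectedComponentsWithStats(m.astype(np.uint8)); m=l==1+np.argmax(s[1:,4])
    v,u=np.nonzero(m); X=P[m] if z is None else w(c,u,v,z); r=cv2.minAreaRect(X[:,:2].astype(np.float32)); e=cv2.minEnclosingCircle(X[:,:2].astype(np.float32))
    print(len(u),'z',np.median(P[m][:,2]).round(1),np.round(r[0],1),np.round(r[1],1),round(r[2],1),'mean',X[:,:2].mean(0).round(1),'circ',np.round(e[0],1),round(e[1],1))
b=np.zeros((480,640),bool); b[30:180,310:460]=1
rect(b&(P[...,2]>62)&(P[...,2]<75))
rect(b&(P[...,2]>62)&(P[...,2]<75),68.)
rect(cv2.morphologyEx((b&(hsv[...,1]<90)&(P[...,2]<12)).astype(np.uint8),cv2.MORPH_OPEN,np.ones((3,3))),4.)
b[:]=0;b[255:395,160:300]=1; rect(b&(P[...,2]>35)&(P[...,2]<46))
E
```

```text
3361 z 67.2 [604.4 301.3] [51.4 50.4] 62.5 mean [604.  301.7] circ [604.6 301.3] 26.0
3361 z 67.2 [604.  301.4] [50.6 50.5] 0.7 mean [603.9 301.6] circ [604.1 301.2] 25.7
4626 z 3.3 [603.6 306.7] [85.9 85.9] 25.1 mean [590.7 314.2] circ [603.2 307.1] 59.4
8911 z 39.7 [456.3  88.2] [121.  131.4] 30.9 mean [461.7  93.3] circ [452.5  84.8] 66.8
```

```bash
python3 -m pendant '[{"delta_pos":[-0.043,0.03,0.03],"delta_rot":[0,0.4,0]},{"delta_pos":[-0.043,0.03,0.03],"delta_rot":[0,0,0]},{"delta_pos":[0,0.02,0],"delta_rot":[0,0,0]},{"delta_pos":[0,0,0],"delta_rot":[0,0,0]},{"delta_pos":[0,0,0],"delta_rot":[0,0,0]}]'
python3 -c "
from h import *
st(604,301.5,15,0)"
```

```text
time: 3.25
position: [594.0, 280.6, 162.1]
ee_rot: [[-0.006, -0.001, 1.0], [-1.0, -0.001, -0.006], [0.001, -1.0, -0.001]]
ft_force: [-0.1, -0.3, 0.8]
opening: 1.004
t3.25 p [594.  280.6 162.1] jaw -0.4 tilt 0.06 q [ 0.44  0.49  0.2   1.28 -0.    2.02] open 1.004 F [-0.1 -0.3  0.8]
need tool d(mm) [-21.1 147.1  10. ] roty -0.4
```

```bash
python3 -m pendant '[{"delta_pos":[-0.011,0.01,0.005],"delta_rot":[0,0,0]},{"delta_pos":[-0.010,0.015,0.005],"delta_rot":[0,0,0]},{"delta_pos":[0,0.025,0],"delta_rot":[0,0,0]},{"delta_pos":[0,0.02,0],"delta_rot":[0,0,0]},{"delta_pos":[0,0,0],"delta_rot":[0,0,0]},{"delta_pos":[0,0,0],"delta_rot":[0,0,0]}]'
python3 -c "
from h import *
st(604,301.5,15,0)"
```

```text
time: 3.85
position: [604.4, 303.3, 91.7]
ee_rot: [[-0.005, -0.0, 1.0], [-1.0, 0.0, -0.005], [-0.0, -1.0, -0.0]]
ft_force: [-0.0, -0.5, 0.5]
opening: 0.997
t3.85 p [604.4 303.3  91.7] jaw -0.3 tilt 0.02 q [0.47 0.56 0.13 1.14 0.   2.04] open 0.997 F [-0.  -0.5  0.5]
need tool d(mm) [ 1.8 76.7 -0.3] roty -0.3
```

```bash
python3 -m pendant '[{"delta_pos":[0.002,0.02,0],"delta_rot":[0,0,0]},{"delta_pos":[0,0.02,0],"delta_rot":[0,0,0]},{"delta_pos":[0,0.02,0],"delta_rot":[0,0,0]},{"delta_pos":[0,0.016,0],"delta_rot":[0,0,0]},{"delta_pos":[0,0,0],"delta_rot":[0,0,0]},{"delta_pos":[0,0,0],"delta_rot":[0,0,0]}]'
python3 -m pendant '[{"delta_pos":[0,0,0],"delta_rot":[0,0,0]},{"delta_pos":[0,0,0],"delta_rot":[0,0,0]},{"delta_pos":[0,0,0],"delta_rot":[0,0,0]},{"delta_pos":[0,0,0],"delta_rot":[0,0,0]},{"delta_pos":[0,0,0],"delta_rot":[0,0,0]},{"delta_pos":[0,0,0],"delta_rot":[0,0,0]},{"delta_pos":[0,0,0],"delta_rot":[0,0,0]},{"delta_pos":[0,0,0],"delta_rot":[0,0,0]}]' 0.03 35
python3 -c "
from h import *
st(452.5,85,120,0)"
```

```text
time: 4.45
position: [605.0, 301.5, 17.0]
ee_rot: [[-0.005, 0.001, 1.0], [-1.0, 0.001, -0.005], [-0.001, -1.0, 0.001]]
ft_force: [-0.3, -0.4, -0.1]
opening: 1.001
time: 5.25
position: [604.9, 301.4, 16.9]
ee_rot: [[-0.005, 0.002, 1.0], [-1.0, 0.001, -0.005], [-0.001, -1.0, 0.002]]
ft_force: [-1.5, -1.5, 5.6]
opening: 0.577
t5.25 p [604.9 301.4  16.9] jaw -0.3 tilt 0.10 q [0.46 0.62 0.03 0.98 0.   2.04] open 0.577 F [-1.5 -1.5  5.6]
need tool d(mm) [ 217.1 -103.5 -151.1] roty -0.3
```

```bash
python3 -m pendant '[{"delta_pos":[0,-0.015,0],"delta_rot":[0,0,0]},{"delta_pos":[0,-0.02,0],"delta_rot":[0,0,0]},{"delta_pos":[0,-0.03,0],"delta_rot":[0,0,0]},{"delta_pos":[0.02,-0.02,-0.014],"delta_rot":[0,0,0]},{"delta_pos":[0.028,0,-0.02],"delta_rot":[0,0,0]},{"delta_pos":[0.03,0,-0.021],"delta_rot":[0,0,0]},{"delta_pos":[0.03,0,-0.021],"delta_rot":[0,0,0]},{"delta_pos":[0.03,0,-0.021],"delta_rot":[0,0,0]},{"delta_pos":[0.03,0,-0.021],"delta_rot":[0,0,0]},{"delta_pos":[0.03,0,-0.021],"delta_rot":[0,0,0]},{"delta_pos":[0.015,0,-0.01],"delta_rot":[0,0,0]},{"delta_pos":[0,0,0],"delta_rot":[0,0,0]}]'
python3 -c "
from h import *
st(452.5,85,53,0)"
```

```text
time: 6.45
position: [453.1, 87.4, 101.1]
ee_rot: [[-0.007, -0.0, 1.0], [-1.0, -0.0, -0.007], [0.0, -1.0, -0.0]]
ft_force: [1.0, 0.0, -0.9]
opening: 0.578
t6.45 p [453.1  87.4 101.1] jaw -0.4 tilt 0.01 q [ 0.19  0.22 -0.4   0.96 -0.    1.77] open 0.578 F [ 1.   0.  -0.9]
need tool d(mm) [ 2.4 48.1 -0.6] roty -0.4
```

```bash
python3 -m pendant '[{"delta_pos":[0.002,0.015,0],"delta_rot":[0,0,0]},{"delta_pos":[0,0.015,0],"delta_rot":[0,0,0]},{"delta_pos":[0,0.01,0],"delta_rot":[0,0,0]},{"delta_pos":[0,0.005,0],"delta_rot":[0,0,0]},{"delta_pos":[0,0,0],"delta_rot":[0,0,0]},{"delta_pos":[0,0,0],"delta_rot":[0,0,0]}]'
python3 -c "
from h import *
st(452.5,85,53,0)"
```

```text
time: 7.05
position: [454.7, 87.1, 55.9]
ee_rot: [[-0.005, 0.0, 1.0], [-1.0, 0.0, -0.005], [-0.0, -1.0, 0.0]]
ft_force: [0.1, -0.8, -2.1]
opening: 0.579
t7.05 p [454.7  87.1  55.9] jaw -0.3 tilt 0.02 q [ 0.19  0.27 -0.46  0.84  0.    1.76] open 0.579 F [ 0.1 -0.8 -2.1]
need tool d(mm) [ 2.2  2.9 -2.2] roty -0.3
```

```bash
python3 -m pendant '[{"delta_pos":[0,0.001,-0.001],"delta_rot":[0,0,0]},{"delta_pos":[0,0.001,0],"delta_rot":[0,0,0]},{"delta_pos":[0,0.0005,0],"delta_rot":[0,0,0]},{"delta_pos":[0,0,0],"delta_rot":[0,0,0]},{"delta_pos":[0,0,0],"delta_rot":[0,0,0]}]'
```

```text
time: 7.55
position: [453.3, 86.8, 53.2]
ee_rot: [[-0.005, 0.0, 1.0], [-1.0, 0.0, -0.005], [-0.0, -1.0, 0.0]]
ft_force: [-0.1, -0.5, -1.5]
opening: 0.576
```

```bash
python3 -m pendant '[{"delta_pos":[0,0.0005,0],"delta_rot":[0,0,0]},{"delta_pos":[0,0.0005,0],"delta_rot":[0,0,0]},{"delta_pos":[0,0,0],"delta_rot":[0,0,0]}]'
python3 -m pendant '[{"delta_pos":[0,0,0],"delta_rot":[0,0,0]},{"delta_pos":[0,0,0],"delta_rot":[0,0,0]},{"delta_pos":[0,0,0],"delta_rot":[0,0,0]},{"delta_pos":[0,0,0],"delta_rot":[0,0,0]}]' 0.066
python3 -m pendant '[{"delta_pos":[0,0,0],"delta_rot":[0,0,0]},{"delta_pos":[0,0,0],"delta_rot":[0,0,0]},{"delta_pos":[0,-0.015,0],"delta_rot":[0,0,0]},{"delta_pos":[0,-0.025,0],"delta_rot":[0,0,0]},{"delta_pos":[0,-0.04,0],"delta_rot":[0,0,0]},{"delta_pos":[0,-0.04,0],"delta_rot":[0,0,0]},{"delta_pos":[0,0,0],"delta_rot":[0,0,0]}]' 0.0854
python3 -c "
from h import *
snap('top','t2');snap('side','s2')
st(621,-119.5,150,54.5)"
```

```text
time: 7.85
position: [453.4, 86.8, 52.8]
ee_rot: [[-0.005, 0.001, 1.0], [-1.0, 0.0, -0.005], [-0.0, -1.0, 0.001]]
ft_force: [-3.9, -2.0, 9.1]
opening: 0.576
time: 8.25
position: [453.3, 86.8, 52.1]
ee_rot: [[-0.005, -0.0, 1.0], [-1.0, 0.0, -0.005], [-0.0, -1.0, -0.0]]
ft_force: [-1.2, -0.2, 0.3]
opening: 0.773
time: 8.95
position: [455.9, 87.3, 176.9]
ee_rot: [[-0.005, 0.008, 1.0], [-1.0, 0.002, -0.005], [-0.002, -1.0, 0.008]]
ft_force: [0.3, 0.4, 0.5]
opening: 0.998
t9.05 p [453.8  86.9 172.9] jaw -0.3 tilt 0.12 q [ 0.19  0.16 -0.27  1.14  0.    1.77] open 1.001 F [-0.3  0.1 -0.4]
need tool d(mm) [205.6  23.1 168.2] roty -54.8
```

View pics/s2.png

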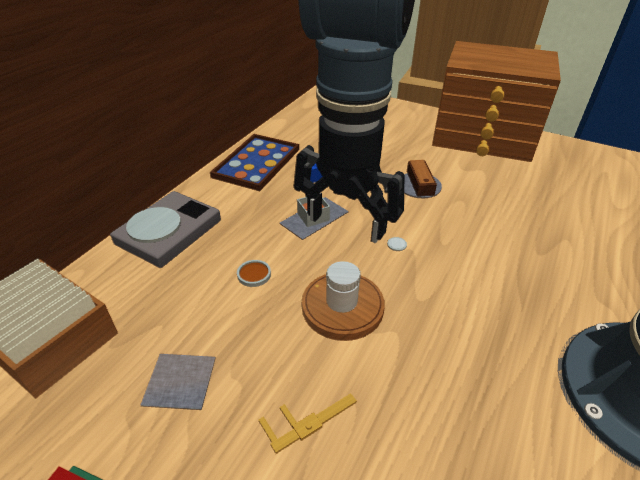

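The canister is parked upright on the platter at (342,287), and the square pad at (180,380) is clear. Next I go past the tin so the wrist camera can see it.

```bash
python3 -m pendant '[{"delta_pos":[0.029,-0.005,0.02],"delta_rot":[0,0,0]},{"delta_pos":[0.029,-0.005,0.02],"delta_rot":[0,0,0]},{"delta_pos":[0.029,-0.005,0.02],"delta_rot":[0,0,0]},{"delta_pos":[0.029,-0.005,0.02],"delta_rot":[0,0,0]},{"delta_pos":[0.029,0,0.02],"delta_rot":[0,0,0]},{"delta_pos":[0.029,0,0.02],"delta_rot":[0,0,0]},{"delta_pos":[0.029,0,0.02],"delta_rot":[0,0,0]},{"delta_pos":[0.029,0,0.02],"delta_rot":[0,0,0]},{"delta_pos":[0.029,0,0.015],"delta_rot":[0,0,0]},{"delta_pos":[0.02,0,0],"delta_rot":[0,0,0]},{"delta_pos":[0,0,0],"delta_rot":[0,0,0]}]'
python3 -c "
from h import *
st(621,-119.5,150,54.5)
snap('wrist','w3')"
```

```text
time: 10.15
position: [625.9, -197.3, 190.0]
ee_rot: [[-0.008, -0.003, 1.0], [-1.0, 0.001, -0.008], [-0.001, -1.0, -0.003]]
ft_force: [-0.9, 0.6, 0.4]
opening: 1.0
t10.15 p [ 625.9 -197.3  190. ] jaw -0.4 tilt 0.18 q [-0.31  0.48  0.25  1.34 -0.    1.27] open 1.000 F [-0.9  0.6  0.4]
need tool d(mm) [-77.7  40.1  -5.3] roty -54.9
```

View pics/w3.png

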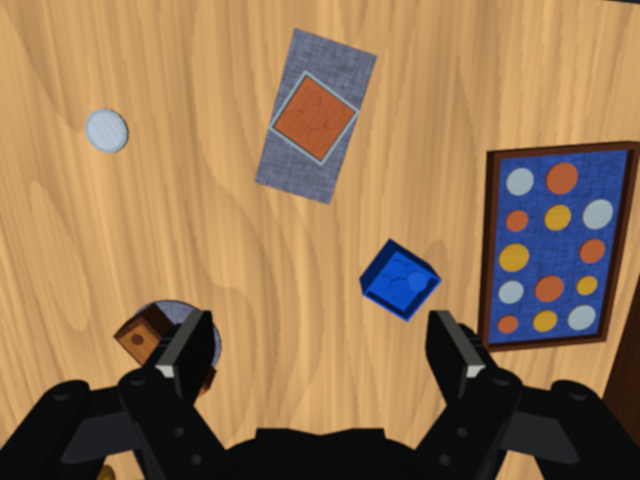

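The wrist view shows the steel tin at (315,118) on the oblong pad (316,117), with the blue look-alike at (400,280) and the box at lower left.

```bash
python3 - <<'E'
from h import *
c=load('w3'); P=cloud(c); im=c['image']; hsv=cv2.cvtColor(im,cv2.COLOR_RGB2HSV)
def rect(m,z=None):
    n,l,s,_=cv2.connectedComponentsWithStats(m.astype(np.uint8)); m=l==1+np.argmax(s[1:,4])
    v,u=np.nonzero(m); X=P[m] if z is None else w(c,u,v,z); r=cv2.minAreaRect(X[:,:2].astype(np.float32))
    print(len(u),'z',np.median(P[m][:,2]).round(1),np.round(r[0],1),np.round(r[1],1),round(r[2],1))
b=np.zeros((480,640),bool); b[20:210,245:385]=1
rect(b&(P[...,2]>35)&(P[...,2]<48),40.)
rect(b&(P[...,2]>20),40.)
rect(cv2.morphologyEx((b&(hsv[...,1]<90)).astype(np.uint8),cv2.MORPH_OPEN,np.ones((3,3))),4.)
b[:]=0;b[230:330,350:450]=1;rect(b&(P[...,2]>20),36.)
E
```

```text
810 z 39.3 [ 620.9 -119.7] [50.4 50. ] 54.5
4626 z 29.7 [ 621.1 -119.9] [50.9 50.3] 55.2
9591 z 3.4 [ 619.7 -121.7] [129.6  70.2] 72.3
3201 z 28.1 [ 695.3 -258.4] [54.4 56.2] 56.2
```

```bash
python3 -m pendant '[{"delta_pos":[-0.026,0.01,-0.002],"delta_rot":[0,0,0]},{"delta_pos":[-0.026,0.01,-0.002],"delta_rot":[0,0,0]},{"delta_pos":[-0.026,0.01,-0.001],"delta_rot":[0,0,0]},{"delta_pos":[0,0.01,0],"delta_rot":[0,-7.9,0]},{"delta_pos":[0,0.01,0],"delta_rot":[0,-7.9,0]},{"delta_pos":[0,0.01,0],"delta_rot":[0,-7.9,0]},{"delta_pos":[0,0.01,0],"delta_rot":[0,-7.9,0]},{"delta_pos":[0,0.01,0],"delta_rot":[0,-7.9,0]},{"delta_pos":[0,0.01,0],"delta_rot":[0,-7.9,0]},{"delta_pos":[0,0,0],"delta_rot":[0,-7.7,0]},{"delta_pos":[0,0,0],"delta_rot":[0,0,0]}]'
python3 -c "
from h import *
st(621,-119.8,9,54.7)"
```

```text
time: 11.3
position: [621.0, -115.8, 101.7]
ee_rot: [[0.819, -0.002, 0.574], [-0.574, 0.001, 0.819], [-0.002, -1.0, -0.0]]
ft_force: [0.6, -1.5, 0.9]
opening: 0.999
t11.30 p [ 621.  -115.8  101.7] jaw 55.0 tilt 0.09 q [-0.18  0.48  0.02  1.11  0.    0.43] open 0.999 F [ 0.6 -1.5  0.9]
need tool d(mm) [ 2.4 92.7 -3.3] roty 0.3
```

```bash
python3 -m pendant '[{"delta_pos":[0.002,0.02,-0.003],"delta_rot":[0,0,0]},{"delta_pos":[0,0.025,0],"delta_rot":[0,0,0]},{"delta_pos":[0,0.02,0],"delta_rot":[0,0,0]},{"delta_pos":[0,0.015,0],"delta_rot":[0,0,0]},{"delta_pos":[0,0.01,0],"delta_rot":[0,0,0]},{"delta_pos":[0,0.001,0],"delta_rot":[0,0,0]},{"delta_pos":[0,0,0],"delta_rot":[0,0,0]}]'
python3 -c "
from h import *
st(621,-119.8,9,54.7)"
```

```text
time: 12.0
position: [622.2, -120.4, 11.6]
ee_rot: [[0.817, 0.0, 0.577], [-0.577, 0.0, 0.817], [0.0, -1.0, 0.0]]
ft_force: [0.1, 0.2, 0.7]
opening: 1.004
t12.00 p [ 622.2 -120.4   11.6] jaw 54.8 tilt 0.01 q [-0.19  0.56 -0.1   0.91  0.    0.42] open 1.004 F [0.1 0.2 0.7]
need tool d(mm) [-1.3  2.6 -0.2] roty 0.1
```

```bash
python3 -m pendant '[{"delta_pos":[-0.001,0.002,0],"delta_rot":[0,0,0]},{"delta_pos":[0,0,0],"delta_rot":[0,0,0]},{"delta_pos":[0,0,0],"delta_rot":[0,0,0]}]'
python3 -m pendant '[{"delta_pos":[0,0,0],"delta_rot":[0,0,0]},{"delta_pos":[0,0,0],"delta_rot":[0,0,0]},{"delta_pos":[0,0,0],"delta_rot":[0,0,0]},{"delta_pos":[0,0,0],"delta_rot":[0,0,0]},{"delta_pos":[0,0,0],"delta_rot":[0,0,0]},{"delta_pos":[0,0,0],"delta_rot":[0,0,0]},{"delta_pos":[0,0,0],"delta_rot":[0,0,0]},{"delta_pos":[0,0,0],"delta_rot":[0,0,0]}]' 0.03 40
python3 -m pendant '[{"delta_pos":[0,-0.015,0],"delta_rot":[0,0,0]},{"delta_pos":[0,-0.025,0],"delta_rot":[0,0,0]},{"delta_pos":[0,-0.035,0],"delta_rot":[0,0,0]},{"delta_pos":[0,-0.04,0],"delta_rot":[0,0,0]},{"delta_pos":[0,-0.03,0],"delta_rot":[0,0,0]},{"delta_pos":[0,0,0],"delta_rot":[0,0,0]}]'
python3 -c "
from h import *
st(604,307,120,25.4);snap('side','s3');snap('wrist','w4')"
```

```text
time: 12.3
position: [621.5, -120.1, 9.6]
ee_rot: [[0.817, 0.001, 0.576], [-0.576, 0.0, 0.817], [0.001, -1.0, 0.0]]
ft_force: [0.8, -0.2, 0.1]
opening: 1.001
time: 13.1
position: [621.5, -120.1, 9.4]
ee_rot: [[0.817, 0.001, 0.576], [-0.576, 0.0, 0.817], [0.0, -1.0, 0.0]]
ft_force: [0.2, 0.5, 5.1]
opening: 0.578
time: 13.7
position: [623.2, -120.5, 158.2]
ee_rot: [[0.817, 0.006, 0.576], [-0.576, -0.001, 0.817], [0.006, -1.0, 0.003]]
ft_force: [-0.2, -0.1, -1.8]
opening: 0.582
t13.70 p [ 623.2 -120.5  158.2] jaw 54.8 tilt 0.36 q [-0.19  0.45  0.12  1.23 -0.    0.42] open 0.582 F [-0.2 -0.1 -1.8]
need tool d(mm) [-262.3   37.6  338.2] roty 29.4
```

View pics/s3.png

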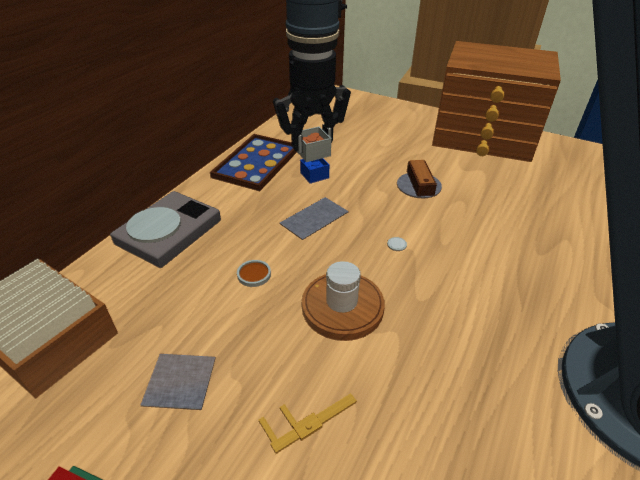

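The tin is held at (315,143) and the oblong pad is empty. I carry it to the square pad.

```bash
python3 -m pendant '[{"delta_pos":[-0.019,0,0.024],"delta_rot":[0,0,0]},{"delta_pos":[-0.019,0,0.024],"delta_rot":[0,0,0]},{"delta_pos":[-0.019,0,0.024],"delta_rot":[0,0,0]},{"delta_pos":[-0.019,0,0.024],"delta_rot":[0,0,0]},{"delta_pos":[-0.019,0,0.024],"delta_rot":[0,0,0]},{"delta_pos":[-0.019,0,0.024],"delta_rot":[0,0,0]},{"delta_pos":[-0.019,0,0.024],"delta_rot":[0,0,0]},{"delta_pos":[-0.019,0,0.024],"delta_rot":[0,0,0]},{"delta_pos":[-0.019,0,0.024],"delta_rot":[0,0,0]},{"delta_pos":[-0.019,0,0.024],"delta_rot":[0,0,0]},{"delta_pos":[-0.019,0,0.024],"delta_rot":[0,0,0]}]'
python3 -m pendant '[{"delta_pos":[-0.019,0.005,0.024],"delta_rot":[0,0,0]},{"delta_pos":[-0.019,0.005,0.024],"delta_rot":[0,0,0]},{"delta_pos":[-0.015,0.005,0.02],"delta_rot":[0,0,0]},{"delta_pos":[0,0.005,0],"delta_rot":[0,7.4,0]},{"delta_pos":[0,0.005,0],"delta_rot":[0,7.4,0]},{"delta_pos":[0,0.005,0],"delta_rot":[0,7.4,0]},{"delta_pos":[0,0.005,0],"delta_rot":[0,7.2,0]},{"delta_pos":[0,0,0],"delta_rot":[0,0,0]}]'
python3 -c "
from h import *
st(604,307,9,25.4)"
```

```text
time: 14.9
position: [601.2, 216.9, 151.5]
ee_rot: [[0.817, -0.004, 0.576], [-0.576, -0.001, 0.817], [-0.002, -1.0, -0.003]]
ft_force: [0.2, -0.4, -2.2]
opening: 0.578
time: 15.7
position: [596.9, 301.5, 115.9]
ee_rot: [[0.428, -0.005, 0.904], [-0.904, -0.002, 0.427], [0.0, -1.0, -0.005]]
ft_force: [-0.7, -0.3, -2.4]
opening: 0.58
t15.70 p [596.9 301.5 115.9] jaw 25.3 tilt 0.30 q [0.47 0.54 0.16 1.19 0.   1.6 ] open 0.580 F [-0.7 -0.3 -2.4]
need tool d(mm) [ -2.  106.9   9.3] roty -0.1
```

```bash
python3 -m pendant '[{"delta_pos":[-0.001,0.02,0.005],"delta_rot":[0,0,0]},{"delta_pos":[-0.001,0.025,0.004],"delta_rot":[0,0,0]},{"delta_pos":[0,0.025,0],"delta_rot":[0,0,0]},{"delta_pos":[0,0.02,0],"delta_rot":[0,0,0]},{"delta_pos":[0,0.01,0],"delta_rot":[0,0,0]},{"delta_pos":[0,0,0],"delta_rot":[0,0,0]},{"delta_pos":[0,0,0],"delta_rot":[0,0,0]}]'
python3 -c "
from h import *
st(604,307,9,25.4)"
```

```text
time: 16.4
position: [605.9, 308.0, 19.5]
ee_rot: [[0.43, 0.0, 0.903], [-0.903, 0.0, 0.43], [-0.0, -1.0, 0.0]]
ft_force: [-0.0, -0.1, -1.7]
opening: 0.581
t16.40 p [605.9 308.   19.5] jaw 25.5 tilt 0.01 q [0.47 0.62 0.05 0.99 0.   1.6 ] open 0.581 F [-0.  -0.1 -1.7]
need tool d(mm) [ 0.  10.5 -2.2] roty 0.1
```

```bash
python3 -m pendant '[{"delta_pos":[0,0.004,-0.002],"delta_rot":[0,0,0]},{"delta_pos":[0,0.003,0],"delta_rot":[0,0,0]},{"delta_pos":[0,0.0015,0],"delta_rot":[0,0,0]},{"delta_pos":[0,0.0005,0],"delta_rot":[0,0,0]},{"delta_pos":[0,0,0],"delta_rot":[0,0,0]},{"delta_pos":[0,0,0],"delta_rot":[0,0,0]}]'
```

```text
time: 17.0
position: [604.1, 307.1, 10.3]
ee_rot: [[0.429, 0.0, 0.903], [-0.903, 0.0, 0.429], [-0.0, -1.0, 0.0]]
ft_force: [-0.3, -0.4, -1.4]
opening: 0.58
```

```bash
python3 -m pendant '[{"delta_pos":[0,0.0005,0],"delta_rot":[0,0,0]},{"delta_pos":[0,0.0005,0],"delta_rot":[0,0,0]},{"delta_pos":[0,0,0],"delta_rot":[0,0,0]}]'
python3 -m pendant '[{"delta_pos":[0,0,0],"delta_rot":[0,0,0]},{"delta_pos":[0,0,0],"delta_rot":[0,0,0]},{"delta_pos":[0,0,0],"delta_rot":[0,0,0]},{"delta_pos":[0,0,0],"delta_rot":[0,0,0]}]' 0.066
python3 -m pendant '[{"delta_pos":[0,0,0],"delta_rot":[0,0,0]},{"delta_pos":[0,0,0],"delta_rot":[0,0,0]},{"delta_pos":[0,-0.02,0],"delta_rot":[0,0,0]},{"delta_pos":[0,-0.03,0],"delta_rot":[0,0,0]},{"delta_pos":[0,-0.04,0],"delta_rot":[0,0,0]},{"delta_pos":[0,-0.04,0],"delta_rot":[0,0,0]},{"delta_pos":[0,-0.03,0],"delta_rot":[0,0,0]},{"delta_pos":[0,0,0],"delta_rot":[0,0,0]}]' 0.0854
python3 -c "
from h import *
st(471,-341,170,34)"
```

```text
time: 17.3
position: [604.1, 307.1, 9.5]
ee_rot: [[0.429, 0.0, 0.903], [-0.903, 0.0, 0.429], [-0.0, -1.0, 0.0]]
ft_force: [-0.5, -0.5, -0.2]
opening: 0.58
time: 17.7
position: [604.0, 307.1, 9.1]
ee_rot: [[0.429, -0.0, 0.903], [-0.903, 0.0, 0.429], [-0.0, -1.0, 0.0]]
ft_force: [0.8, -0.3, 0.2]
opening: 0.773
time: 18.5
position: [606.0, 308.1, 174.4]
ee_rot: [[0.429, 0.007, 0.903], [-0.903, 0.004, 0.429], [-0.0, -1.0, 0.008]]
ft_force: [0.4, 0.0, -0.0]
opening: 0.998
t18.50 p [606.  308.1 174.4] jaw 25.4 tilt 0.45 q [0.47 0.52 0.28 1.32 0.   1.6 ] open 0.998 F [ 0.4  0.  -0. ]
need tool d(mm) [ 528.4    1.1 -400.4] roty -8.6
```

```bash
python3 -m pendant '[{"delta_pos":[0.026,0,-0.02],"delta_rot":[0,0,0]},{"delta_pos":[0.026,0,-0.02],"delta_rot":[0,0,0]},{"delta_pos":[0.026,0,-0.02],"delta_rot":[0,0,0]},{"delta_pos":[0.026,0,-0.02],"delta_rot":[0,0,0]},{"delta_pos":[0.026,0,-0.02],"delta_rot":[0,0,0]},{"delta_pos":[0.026,0,-0.02],"delta_rot":[0,0,0]},{"delta_pos":[0.026,0,-0.02],"delta_rot":[0,0,0]},{"delta_pos":[0.026,0,-0.02],"delta_rot":[0,0,0]},{"delta_pos":[0.026,0,-0.02],"delta_rot":[0,0,0]},{"delta_pos":[0.026,0,-0.02],"delta_rot":[0,0,0]}]'
python3 - <<'E'
from h import *
st(471,-341,170,34)
c=snap('top','t4'); P=cloud(c)
def blob(u0,u1,v0,v1,zl,zh,z):
    m=np.zeros((480,640),bool); m[v0:v1,u0:u1]=1
    m&=(P[...,2]>zl)&(P[...,2]<zh); n,l,st_,_=cv2.connectedComponentsWithStats(m.astype(np.uint8)); 
    m=l==1+np.argmax(st_[1:,4]); v,u=np.nonzero(m)
    for X in (P[m],w(c,u,v,z)):
        r=cv2.minAreaRect(X[:,:2].astype(np.float32)); print(m.sum(),np.median(X[:,2]).round(1),np.round(r[0],1),np.round(r[1],1),round(r[2],1),X[:,:2].mean(0).round(1))
blob(465,545,240,310,30,42,34.)
blob(90,170,160,240,34,48,40.)
E
```

```text
time: 19.5
position: [534.1, -14.8, 168.5]
ee_rot: [[0.429, -0.001, 0.903], [-0.903, 0.0, 0.429], [-0.0, -1.0, -0.001]]
ft_force: [-0.9, 0.9, -0.4]
opening: 0.997
t19.50 p [534.1 -14.8 168.5] jaw 25.4 tilt 0.04 q [-0.03  0.28 -0.12  1.17  0.    1.1 ] open 0.997 F [-0.9  0.9 -0.4]
need tool d(mm) [ 267.5   -1.5 -197. ] roty -8.6
1392 35.1 [ 471.5 -341.7] [ 41.6 102. ] 33.9 [ 471.1 -340.6]
1392 34.0 [ 471.6 -341.5] [ 41.1 103.8] 34.0 [ 471.2 -341. ]
234 39.4 [604.2 307.5] [52.6 52.1] 26.4 [603.3 308.3]
234 40.0 [603.6 307.3] [53.1 51.4] 25.9 [603.1 308.1]
```

View pics/t4.png

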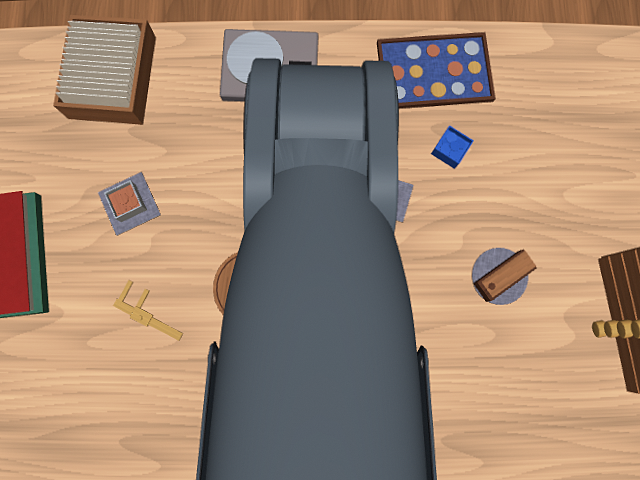

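The tin sits centred and square on its pad at (128,202). On to the box at (503,276).

```bash
python3 -m pendant '[{"delta_pos":[0.027,0,-0.02],"delta_rot":[0,0,0]},{"delta_pos":[0.027,0,-0.02],"delta_rot":[0,0,0]},{"delta_pos":[0.027,0,-0.02],"delta_rot":[0,0,0]},{"delta_pos":[0.027,0,-0.02],"delta_rot":[0,0,0]},{"delta_pos":[0.027,0,-0.02],"delta_rot":[0,0,0]},{"delta_pos":[0.027,0,-0.02],"delta_rot":[0,0,0]},{"delta_pos":[0.027,0.01,-0.02],"delta_rot":[0,0,0]},{"delta_pos":[0.027,0.01,-0.02],"delta_rot":[0,0,0]},{"delta_pos":[0.027,0.01,-0.02],"delta_rot":[0,-4.3,0]},{"delta_pos":[0.014,0.01,-0.01],"delta_rot":[0,-4.3,0]},{"delta_pos":[0,0,0],"delta_rot":[0,0,0]},{"delta_pos":[0,0,0],"delta_rot":[0,0,0]}]'
python3 -c "
from h import *
st(471.3,-341.2,9,34)"
```

```text
time: 20.75
position: [474.3, -327.2, 128.5]
ee_rot: [[0.557, -0.001, 0.83], [-0.83, 0.001, 0.557], [-0.002, -1.0, -0.0]]
ft_force: [-0.1, 0.3, 0.4]
opening: 1.0
t20.75 p [ 474.3 -327.2  128.5] jaw 33.9 tilt 0.09 q [-0.6   0.38 -0.08  1.11  0.    0.38] open 1.000 F [-0.1  0.3  0.4]
need tool d(mm) [ 10.1 119.4 -10.3] roty -0.1
```

```bash
python3 -m pendant '[{"delta_pos":[0.005,0.01,-0.005],"delta_rot":[0,0,0]},{"delta_pos":[0.005,0.02,-0.005],"delta_rot":[0,0,0]},{"delta_pos":[0,0.025,0],"delta_rot":[0,0,0]},{"delta_pos":[0,0.025,0],"delta_rot":[0,0,0]},{"delta_pos":[0,0.02,0],"delta_rot":[0,0,0]},{"delta_pos":[0,0.01,0],"delta_rot":[0,0,0]},{"delta_pos":[0,0.005,0],"delta_rot":[0,0,0]},{"delta_pos":[0,0.002,0],"delta_rot":[0,0,0]},{"delta_pos":[0,0,0],"delta_rot":[0,0,0]},{"delta_pos":[0,0,0],"delta_rot":[0,0,0]}]'
python3 -c "
from h import *
st(471.3,-341.2,9,34)"
```

```text
time: 21.75
position: [472.6, -341.6, 13.0]
ee_rot: [[0.559, 0.001, 0.829], [-0.829, -0.001, 0.559], [0.001, -1.0, 0.001]]
ft_force: [0.6, -0.4, 0.6]
opening: 1.001
t21.75 p [ 472.6 -341.6   13. ] jaw 34.0 tilt 0.08 q [-0.63  0.49 -0.23  0.85  0.    0.35] open 1.001 F [ 0.6 -0.4  0.6]
need tool d(mm) [-1.1  4.  -0.9] roty 0.0
```

```bash
python3 -m pendant '[{"delta_pos":[-0.001,0.004,-0.001],"delta_rot":[0,0,0]},{"delta_pos":[0,0.002,0],"delta_rot":[0,0,0]},{"delta_pos":[0,0,0],"delta_rot":[0,0,0]},{"delta_pos":[0,0,0],"delta_rot":[0,0,0]}]'
python3 -m pendant '[{"delta_pos":[0,0,0],"delta_rot":[0,0,0]},{"delta_pos":[0,0,0],"delta_rot":[0,0,0]},{"delta_pos":[0,0,0],"delta_rot":[0,0,0]},{"delta_pos":[0,0,0],"delta_rot":[0,0,0]},{"delta_pos":[0,0,0],"delta_rot":[0,0,0]},{"delta_pos":[0,0,0],"delta_rot":[0,0,0]},{"delta_pos":[0,0,0],"delta_rot":[0,0,0]},{"delta_pos":[0,0,0],"delta_rot":[0,0,0]},{"delta_pos":[0,0,0],"delta_rot":[0,0,0]}]' 0.02 40
python3 -m pendant '[{"delta_pos":[0,-0.015,0],"delta_rot":[0,0,0]},{"delta_pos":[0,-0.02,0],"delta_rot":[0,0,0]},{"delta_pos":[0,-0.03,0],"delta_rot":[0,0,0]},{"delta_pos":[0,-0.035,0],"delta_rot":[0,0,0]},{"delta_pos":[0,0,0],"delta_rot":[0,0,0]}]'
python3 -c "
from h import *
st(620,-121.3,100,-17.6);snap('side','s5');snap('wrist','w5')"
```

```text
time: 22.15
position: [470.7, -341.1, 6.1]
ee_rot: [[0.559, -0.0, 0.829], [-0.829, 0.0, 0.559], [-0.0, -1.0, -0.0]]
ft_force: [0.2, -0.1, 0.3]
opening: 1.001
time: 23.05
position: [470.9, -341.2, 6.3]
ee_rot: [[0.559, 0.0, 0.829], [-0.829, -0.0, 0.559], [0.0, -1.0, 0.0]]
ft_force: [-0.1, 0.9, 4.8]
opening: 0.459
time: 23.55
position: [472.6, -342.4, 110.1]
ee_rot: [[0.559, 0.005, 0.829], [-0.829, -0.003, 0.559], [0.006, -1.0, 0.002]]
ft_force: [0.2, -0.1, -0.1]
opening: 0.462
t23.55 p [ 472.6 -342.4  110.1] jaw 34.0 tilt 0.35 q [-0.63  0.4  -0.1   1.07  0.    0.35] open 0.462 F [ 0.2 -0.1 -0.1]
need tool d(mm) [-100.9   10.1  245.8] roty 51.6
```

View pics/s5.png

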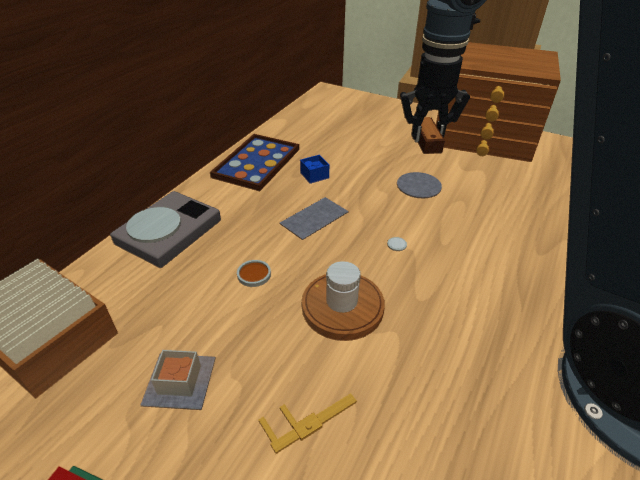

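View pics/w5.png

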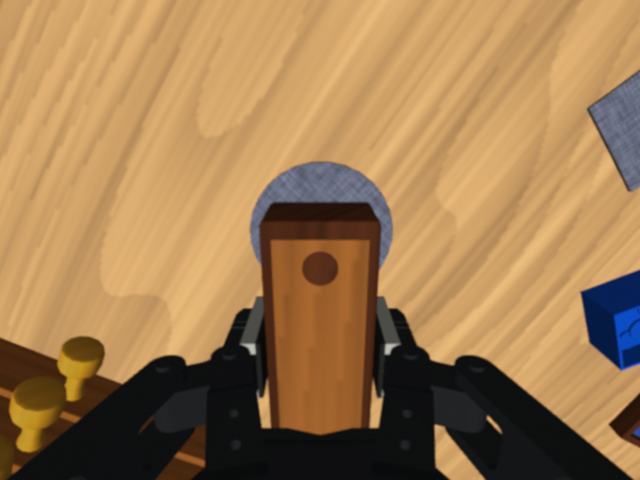

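The box is held straight and upright. The round pad is clear at (419,185) in the side view. I carry it to the oblong pad.

```bash
python3 -m pendant '[{"delta_pos":[-0.01,0,0.025],"delta_rot":[0,0,0]},{"delta_pos":[-0.01,0,0.025],"delta_rot":[0,0,0]},{"delta_pos":[-0.01,0,0.025],"delta_rot":[0,0,0]},{"delta_pos":[-0.01,0,0.025],"delta_rot":[0,0,0]},{"delta_pos":[-0.01,0,0.025],"delta_rot":[0,0,0]},{"delta_pos":[-0.01,0,0.025],"delta_rot":[0,0,0]},{"delta_pos":[-0.01,0,0.025],"delta_rot":[0,0,0]},{"delta_pos":[-0.01,0,0.025],"delta_rot":[0,0,0]},{"delta_pos":[-0.01,0,0.025],"delta_rot":[0,0,0]},{"delta_pos":[-0.01,0,0.02],"delta_rot":[0,0,0]},{"delta_pos":[0,0,0],"delta_rot":[0,0,0]}]'
python3 -m pendant '[{"delta_pos":[0,0,0],"delta_rot":[0,7.4,0]},{"delta_pos":[0,0,0],"delta_rot":[0,7.4,0]},{"delta_pos":[0,0,0],"delta_rot":[0,7.4,0]},{"delta_pos":[0,0,0],"delta_rot":[0,7.4,0]},{"delta_pos":[0,0,0],"delta_rot":[0,7.4,0]},{"delta_pos":[0,0,0],"delta_rot":[0,7.4,0]},{"delta_pos":[0,0,0],"delta_rot":[0,7.2,0]},{"delta_pos":[0,0,0],"delta_rot":[0,0,0]}]'
python3 -c "
from h import *
st(620,-121.3,7,-17.6);snap('wrist','w6')"
```

```text
time: 24.75
position: [618.1, -118.6, 104.0]
ee_rot: [[0.562, -0.003, 0.827], [-0.827, 0.001, 0.562], [-0.002, -1.0, -0.001]]
ft_force: [0.4, -0.7, -0.9]
opening: 0.46
time: 25.55
position: [616.7, -121.5, 104.7]
ee_rot: [[-0.304, -0.003, 0.953], [-0.953, 0.0, -0.304], [0.0, -1.0, -0.003]]
ft_force: [-0.8, -0.3, -1.8]
opening: 0.461
t25.55 p [ 616.7 -121.5  104.7] jaw -17.7 tilt 0.15 q [-0.19  0.48  0.02  1.11 -0.    1.69] open 0.461 F [-0.8 -0.3 -1.8]
need tool d(mm) [-1.2 97.6  3.3] roty -0.1
```

View pics/w6.png

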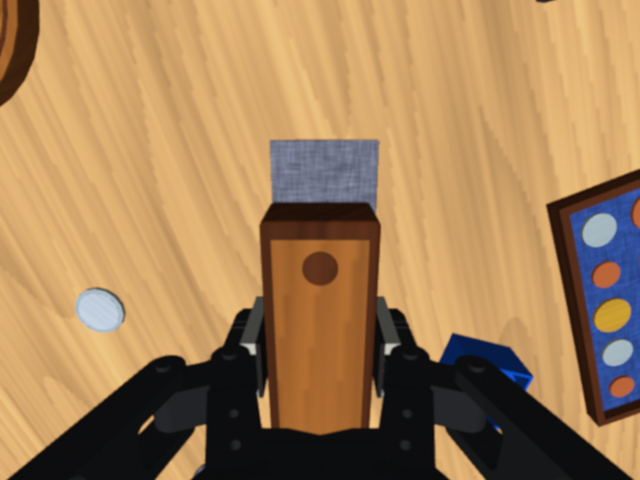

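Pad and box are parallel; the pad is centred at u≈324 and the box at u≈321. Now I lower it.

```bash
python3 -m pendant '[{"delta_pos":[-0.001,0.02,0.003],"delta_rot":[0,0,0]},{"delta_pos":[0,0.025,0],"delta_rot":[0,0,0]},{"delta_pos":[0,0.02,0],"delta_rot":[0,0,0]},{"delta_pos":[0,0.015,0],"delta_rot":[0,0,0]},{"delta_pos":[0,0.007,0],"delta_rot":[0,0,0]},{"delta_pos":[0,0,0],"delta_rot":[0,0,0]},{"delta_pos":[0,0,0],"delta_rot":[0,0,0]}]'
python3 -c "
from h import *
st(620,-121.3,7,-17.6)"
```

```text
time: 26.3
position: [621.2, -121.2, 19.5]
ee_rot: [[-0.301, 0.0, 0.954], [-0.954, 0.0, -0.301], [-0.0, -1.0, 0.0]]
ft_force: [1.1, 0.2, -0.9]
opening: 0.462
t26.30 p [ 621.2 -121.2   19.5] jaw -17.5 tilt 0.02 q [-0.19  0.55 -0.09  0.93  0.    1.68] open 0.462 F [ 1.1  0.2 -0.9]
need tool d(mm) [ 0.4 12.5 -1.2] roty 0.1
```

```bash
python3 -m pendant '[{"delta_pos":[0,0.006,-0.001],"delta_rot":[0,0,0]},{"delta_pos":[0,0.004,0],"delta_rot":[0,0,0]},{"delta_pos":[0,0.002,0],"delta_rot":[0,0,0]},{"delta_pos":[0,0.0005,0],"delta_rot":[0,0,0]},{"delta_pos":[0,0,0],"delta_rot":[0,0,0]},{"delta_pos":[0,0,0],"delta_rot":[0,0,0]}]'

```

```text
time: 26.9
position: [620.2, -120.8, 6.8]
ee_rot: [[-0.302, 0.0, 0.953], [-0.953, 0.0, -0.302], [-0.0, -1.0, 0.0]]
ft_force: [-0.1, 0.7, -1.0]
opening: 0.462
```

```bash
python3 -m pendant '[{"delta_pos":[0,0.0005,0],"delta_rot":[0,0,0]},{"delta_pos":[0,0.0003,0],"delta_rot":[0,0,0]},{"delta_pos":[0,0,0],"delta_rot":[0,0,0]}]'
python3 -m pendant '[{"delta_pos":[0,0,0],"delta_rot":[0,0,0]},{"delta_pos":[0,0,0],"delta_rot":[0,0,0]},{"delta_pos":[0,0,0],"delta_rot":[0,0,0]},{"delta_pos":[0,0,0],"delta_rot":[0,0,0]}]' 0.056
python3 -m pendant '[{"delta_pos":[0,0,0],"delta_rot":[0,0,0]},{"delta_pos":[0,0,0],"delta_rot":[0,0,0]},{"delta_pos":[0,-0.02,0],"delta_rot":[0,0,0]},{"delta_pos":[0,-0.03,0],"delta_rot":[0,0,0]},{"delta_pos":[0,-0.04,0],"delta_rot":[0,0,0]},{"delta_pos":[0,-0.045,0],"delta_rot":[0,0,0]},{"delta_pos":[0,-0.04,0],"delta_rot":[0,0,0]},{"delta_pos":[0,0,0],"delta_rot":[0,0,0]}]' 0.0854
python3 -c "
from h import *
st(454,0,180,-17.5)"
```

```text
time: 27.2
position: [620.3, -120.8, 6.3]
ee_rot: [[-0.302, 0.001, 0.953], [-0.953, -0.0, -0.302], [-0.0, -1.0, 0.001]]
ft_force: [-1.7, 0.5, 4.0]
opening: 0.462
time: 27.6
position: [620.1, -120.8, 5.7]
ee_rot: [[-0.302, -0.0, 0.953], [-0.953, 0.0, -0.302], [-0.0, -1.0, -0.0]]
ft_force: [0.3, 0.2, 0.5]
opening: 0.656
time: 28.4
position: [622.8, -121.3, 187.1]
ee_rot: [[-0.302, 0.009, 0.953], [-0.953, -0.002, -0.302], [-0.001, -1.0, 0.009]]
ft_force: [1.3, 1.1, -0.1]
opening: 0.998
t28.40 p [ 622.8 -121.3  187.1] jaw -17.6 tilt 0.54 q [-0.19  0.44  0.17  1.29  0.    1.69] open 0.998 F [ 1.3  1.1 -0.1]
need tool d(mm) [ -64.6    5.3 -197.6] roty -0.1
```

```bash
python3 -m pendant '[{"delta_pos":[-0.007,-0.005,-0.02],"delta_rot":[0,0,0]},{"delta_pos":[-0.008,-0.005,-0.025],"delta_rot":[0,0,0]},{"delta_pos":[-0.008,-0.005,-0.025],"delta_rot":[0,0,0]},{"delta_pos":[-0.008,0,-0.025],"delta_rot":[0,0,0]},{"delta_pos":[-0.008,0,-0.025],"delta_rot":[0,0,0]},{"delta_pos":[-0.008,0,-0.025],"delta_rot":[0,0,0]},{"delta_pos":[-0.008,0,-0.025],"delta_rot":[0,0,0]},{"delta_pos":[-0.008,0,-0.025],"delta_rot":[0,0,0]},{"delta_pos":[0,0,0],"delta_rot":[0,0,0]}]'
python3 - <<'E'
from h import *
st()
c=snap('wrist','w7');P=cloud(c);snap('top','t7');snap('side','s7')
m=(P[...,2]>97)&(P[...,2]<110); m[300:]=0
n,l,s,_=cv2.connectedComponentsWithStats(m.astype(np.uint8)); m=l==1+np.argmax(s[1:,4]); v,u=np.nonzero(m)
for X in (P[m],w(c,u,v,104.)):
    e=cv2.minEnclosingCircle(X[:,:2].astype(np.float32)); print(m.sum(),np.median(X[:,2]),X[:,:2].mean(0).round(1),np.round(e,1) if 0 else e)
E
```

```text
time: 29.3
position: [450.6, -0.7, 195.6]
ee_rot: [[-0.301, -0.002, 0.954], [-0.954, 0.0, -0.301], [0.0, -1.0, -0.002]]
ft_force: [0.2, 0.6, -0.3]
opening: 0.999
t29.30 p [450.6  -0.7 195.6] jaw -17.5 tilt 0.10 q [-0.    0.13 -0.25  1.2   0.    1.87] open 0.999 F [ 0.2  0.6 -0.3]
5650 103.23960260481799 [453.7  87.2] ((453.37786865234375, 86.66915893554688), 25.985103607177734)
5650 104.0 [453.8  87.2] ((453.60333251953125, 86.57669067382812), 25.63672637939453)
```

View pics/w7.png

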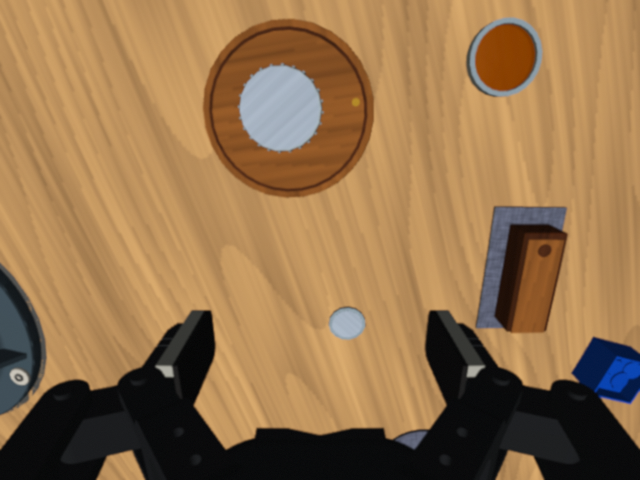

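View pics/s7.png

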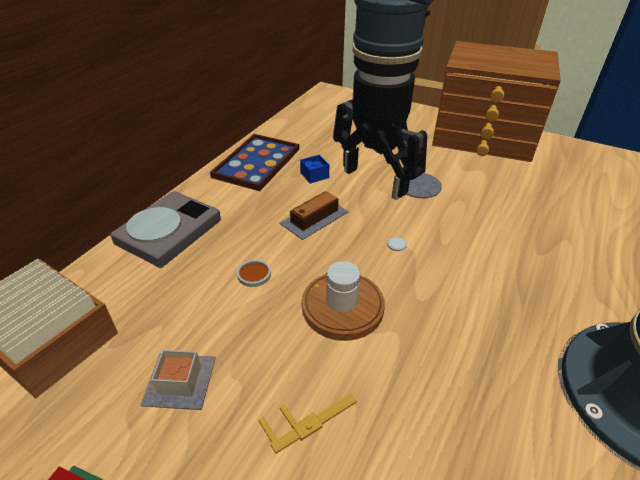

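The box is on the oblong pad at (523,275), lengthwise. The canister is still in the middle of the platter at (281,108), upright. Now I fetch it.

```bash
python3 -c "
from h import *
st(453.5,86.8,54,0)"
python3 -m pendant '[{"delta_pos":[0,0,0],"delta_rot":[0,-5.8,0]},{"delta_pos":[0,0,0],"delta_rot":[0,-5.8,0]},{"delta_pos":[0,0,0],"delta_rot":[0,-5.9,0]},{"delta_pos":[-0.029,0.005,0.001],"delta_rot":[0,0,0]},{"delta_pos":[-0.029,0.01,0.001],"delta_rot":[0,0,0]},{"delta_pos":[-0.029,0.01,0.001],"delta_rot":[0,0,0]},{"delta_pos":[0,0.02,0],"delta_rot":[0,0,0]},{"delta_pos":[0,0.02,0],"delta_rot":[0,0,0]},{"delta_pos":[0,0,0],"delta_rot":[0,0,0]}]'
python3 -c "
from h import *
st(453.5,86.8,54,0)"
```

```text
t29.45 p [453.7  -1.9 195.8] jaw -17.6 tilt 0.03 q [-0.    0.13 -0.24  1.2  -0.    1.87] open 1.002 F [0.3 0.4 0.4]
need tool d(mm) [-84.5 141.8 -27.1] roty -17.6
time: 30.35
position: [455.6, 84.8, 128.5]
ee_rot: [[-0.002, -0.004, 1.0], [-1.0, -0.001, -0.002], [0.001, -1.0, -0.004]]
ft_force: [0.1, -0.6, 0.2]
opening: 1.0
t30.35 p [455.6  84.8 128.5] jaw -0.1 tilt 0.24 q [ 0.18  0.2  -0.34  1.04 -0.    1.76] open 1.000 F [ 0.1 -0.6  0.2]
need tool d(mm) [-2.  74.5 -1.8] roty -0.1
```

```bash
python3 -m pendant '[{"delta_pos":[-0.002,0.015,-0.002],"delta_rot":[0,0,0]},{"delta_pos":[0,0.02,0],"delta_rot":[0,0,0]},{"delta_pos":[0,0.02,0],"delta_rot":[0,0,0]},{"delta_pos":[0,0.01,0],"delta_rot":[0,0,0]},{"delta_pos":[0,0.005,0],"delta_rot":[0,0,0]},{"delta_pos":[0,0.001,0],"delta_rot":[0,0,0]},{"delta_pos":[0,0,0],"delta_rot":[0,0,0]},{"delta_pos":[0,0,0],"delta_rot":[0,0,0]}]'
python3 -c "
from h import *
st(453.5,86.8,54,0)"
```

```text
time: 31.15
position: [455.0, 87.3, 60.6]
ee_rot: [[-0.002, 0.001, 1.0], [-1.0, 0.0, -0.002], [-0.0, -1.0, 0.001]]
ft_force: [0.1, -0.4, 0.0]
opening: 1.006
t31.15 p [455.   87.3  60.6] jaw -0.1 tilt 0.07 q [ 0.19  0.26 -0.46  0.85  0.    1.76] open 1.006 F [ 0.1 -0.4  0. ]
need tool d(mm) [ 0.5  6.6 -1.5] roty -0.1
```

```bash
python3 -m pendant '[{"delta_pos":[0,0.004,-0.001],"delta_rot":[0,0,0]},{"delta_pos":[0,0.002,0],"delta_rot":[0,0,0]},{"delta_pos":[0,0,0],"delta_rot":[0,0,0]},{"delta_pos":[0,0,0],"delta_rot":[0,0,0]}]'
python3 -m pendant '[{"delta_pos":[0,0,0],"delta_rot":[0,0,0]},{"delta_pos":[0,0,0],"delta_rot":[0,0,0]},{"delta_pos":[0,0,0],"delta_rot":[0,0,0]},{"delta_pos":[0,0,0],"delta_rot":[0,0,0]},{"delta_pos":[0,0,0],"delta_rot":[0,0,0]},{"delta_pos":[0,0,0],"delta_rot":[0,0,0]},{"delta_pos":[0,0,0],"delta_rot":[0,0,0]},{"delta_pos":[0,0,0],"delta_rot":[0,0,0]}]' 0.03 35
python3 -m pendant '[{"delta_pos":[0,-0.015,0],"delta_rot":[0,0,0]},{"delta_pos":[0,-0.02,0],"delta_rot":[0,0,0]},{"delta_pos":[0,-0.025,0],"delta_rot":[0,0,0]},{"delta_pos":[0,-0.02,0],"delta_rot":[0,0,0]},{"delta_pos":[0,0,0],"delta_rot":[0,0,0]}]'
python3 - <<'E'
from h import *
c=snap('top','t8')
hsv=cv2.cvtColor(c['image'],cv2.COLOR_RGB2HSV); m=np.zeros((480,640),np.uint8); m[240:310,465:540]=1
m&=(hsv[...,1]<90).astype(np.uint8); m=cv2.morphologyEx(m,cv2.MORPH_OPEN,np.ones((3,3)));v,u=np.nonzero(m)
X=w(c,u,v,4.);e=cv2.minEnclosingCircle(X[:,:2].astype(np.float32));print(e,X.mean(0))
st(X.mean(0)[0],X.mean(0)[1],130,0)
E
```

```text
time: 31.55
position: [453.3, 87.2, 53.8]
ee_rot: [[-0.001, -0.0, 1.0], [-1.0, 0.0, -0.001], [-0.0, -1.0, -0.0]]
ft_force: [-0.1, 0.4, 0.2]
opening: 0.997
time: 32.35
position: [453.4, 87.2, 54.1]
ee_rot: [[-0.002, 0.0, 1.0], [-1.0, 0.0, -0.002], [-0.0, -1.0, 0.0]]
ft_force: [-1.8, 0.9, 5.0]
opening: 0.578
time: 32.85
position: [454.9, 87.5, 135.8]
ee_rot: [[-0.002, 0.004, 1.0], [-1.0, 0.001, -0.002], [-0.001, -1.0, 0.004]]
ft_force: [0.1, 0.1, -1.9]
opening: 0.577
((472.1275634765625, -339.3814392089844), 50.72444534301758) [ 472.02034813 -339.25625202    4.        ]
t32.90 p [454.1  87.3 134.4] jaw -0.1 tilt 0.12 q [ 0.19  0.19 -0.34  1.04  0.    1.76] open 0.578 F [ 0.1 -0.3 -1.1]
need tool d(mm) [426.5   4.2  18.6] roty -0.1
```

View pics/t8.png

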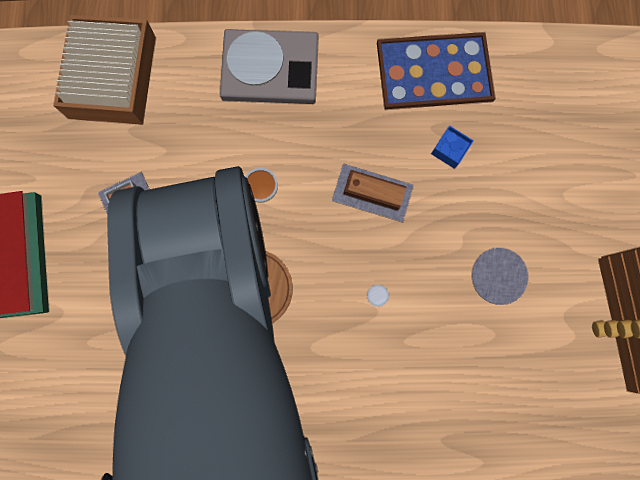

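The canister is held again, the box is seated at (375,189), and the round pad (500,276) is clear.

```bash
python3 -m pendant '[{"delta_pos":[0.025,0,0],"delta_rot":[0,0,0]},{"delta_pos":[0.03,0,0.002],"delta_rot":[0,0,0]},{"delta_pos":[0.03,0,0.002],"delta_rot":[0,0,0]},{"delta_pos":[0.03,0,0.002],"delta_rot":[0,0,0]},{"delta_pos":[0.03,0,0.002],"delta_rot":[0,0,0]},{"delta_pos":[0.03,0,0.002],"delta_rot":[0,0,0]},{"delta_pos":[0.03,0,0.002],"delta_rot":[0,0,0]},{"delta_pos":[0.03,0,0.002],"delta_rot":[0,0,0]},{"delta_pos":[0.03,0,0.002],"delta_rot":[0,0,0]},{"delta_pos":[0.03,0,0.002],"delta_rot":[0,0,0]},{"delta_pos":[0.03,0,0],"delta_rot":[0,0,0]},{"delta_pos":[0.03,0,0],"delta_rot":[0,0,0]}]'
python3 -m pendant '[{"delta_pos":[0.03,0,0],"delta_rot":[0,0,0]},{"delta_pos":[0.025,0,0],"delta_rot":[0,0,0]},{"delta_pos":[0.012,0,0],"delta_rot":[0,0,0]},{"delta_pos":[0,0,0],"delta_rot":[0,0,0]},{"delta_pos":[0,0,0],"delta_rot":[0,0,0]}]'
python3 -c "
from h import *
st(472,-339.4,18,0)"
```

```text
time: 34.1
position: [470.1, -268.8, 132.0]
ee_rot: [[-0.002, -0.002, 1.0], [-1.0, 0.001, -0.002], [-0.001, -1.0, -0.002]]
ft_force: [0.6, 1.1, -1.2]
opening: 0.575
time: 34.6
position: [470.3, -333.9, 132.9]
ee_rot: [[-0.002, -0.001, 1.0], [-1.0, 0.002, -0.002], [-0.002, -1.0, -0.001]]
ft_force: [-0.2, 0.4, -2.2]
opening: 0.575
t34.60 p [ 470.3 -333.9  132.9] jaw -0.1 tilt 0.12 q [-0.62  0.38 -0.07  1.12  0.    0.95] open 0.575 F [-0.2  0.4 -2.2]
need tool d(mm) [  5.7 114.9   1.9] roty -0.1
```

```bash
python3 -m pendant '[{"delta_pos":[0.005,0.015,0.002],"delta_rot":[0,0,0]},{"delta_pos":[0,0.02,0],"delta_rot":[0,0,0]},{"delta_pos":[0,0.025,0],"delta_rot":[0,0,0]},{"delta_pos":[0,0.02,0],"delta_rot":[0,0,0]},{"delta_pos":[0,0.015,0],"delta_rot":[0,0,0]},{"delta_pos":[0,0.008,0],"delta_rot":[0,0,0]},{"delta_pos":[0,0,0],"delta_rot":[0,0,0]},{"delta_pos":[0,0,0],"delta_rot":[0,0,0]}]'
python3 -c "
from h import *
st(472,-339.4,18,0)"
```

```text
time: 35.4
position: [473.1, -339.4, 31.4]
ee_rot: [[-0.001, 0.0, 1.0], [-1.0, -0.0, -0.001], [0.0, -1.0, 0.0]]
ft_force: [-1.0, -0.3, -1.6]
opening: 0.581
t35.40 p [ 473.1 -339.4   31.4] jaw -0.0 tilt 0.03 q [-0.62  0.47 -0.21  0.89  0.    0.95] open 0.581 F [-1.  -0.3 -1.6]
need tool d(mm) [-0.  13.4 -1.1] roty -0.0
```

```bash
python3 -m pendant '[{"delta_pos":[0,0.006,-0.001],"delta_rot":[0,0,0]},{"delta_pos":[0,0.004,0],"delta_rot":[0,0,0]},{"delta_pos":[0,0.002,0],"delta_rot":[0,0,0]},{"delta_pos":[0,0.0005,0],"delta_rot":[0,0,0]},{"delta_pos":[0,0,0],"delta_rot":[0,0,0]},{"delta_pos":[0,0,0],"delta_rot":[0,0,0]}]'
python3 -m pendant '[{"delta_pos":[0,0.0005,0],"delta_rot":[0,0,0]},{"delta_pos":[0,0,0],"delta_rot":[0,0,0]}]'
```

```text
time: 36.0
position: [471.8, -339.9, 18.4]
ee_rot: [[-0.002, 0.0, 1.0], [-1.0, -0.0, -0.002], [0.0, -1.0, 0.0]]
ft_force: [-0.7, 0.2, -1.1]
opening: 0.578
time: 36.2
position: [471.9, -340.0, 18.1]
ee_rot: [[-0.002, 0.0, 1.0], [-1.0, -0.0, -0.002], [0.0, -1.0, 0.0]]
ft_force: [-1.1, 0.4, 2.9]
opening: 0.58
```

Contact at +2.9 N. I release, retreat up and swing back to the start side, clear of everything.

```bash
python3 -m pendant '[{"delta_pos":[0,0,0],"delta_rot":[0,0,0]},{"delta_pos":[0,0,0],"delta_rot":[0,0,0]},{"delta_pos":[0,0,0],"delta_rot":[0,0,0]},{"delta_pos":[0,0,0],"delta_rot":[0,0,0]}]' 0.066
python3 -m pendant '[{"delta_pos":[0,0,0],"delta_rot":[0,0,0]},{"delta_pos":[0,0,0],"delta_rot":[0,0,0]},{"delta_pos":[0,-0.015,0],"delta_rot":[0,0,0]},{"delta_pos":[0,-0.025,0],"delta_rot":[0,0,0]},{"delta_pos":[0,-0.04,0],"delta_rot":[0,0,0]},{"delta_pos":[0,-0.045,0],"delta_rot":[0,0,0]},{"delta_pos":[0,-0.045,0],"delta_rot":[0,0,0]},{"delta_pos":[0,-0.04,0],"delta_rot":[0,0,0]},{"delta_pos":[0,0,0],"delta_rot":[0,0,0]}]' 0.0854
python3 -m pendant '[{"delta_pos":[-0.01,0,-0.03],"delta_rot":[0,0,0]},{"delta_pos":[-0.01,0,-0.03],"delta_rot":[0,0,0]},{"delta_pos":[-0.01,0,-0.03],"delta_rot":[0,0,0]},{"delta_pos":[-0.01,0,-0.03],"delta_rot":[0,0,0]},{"delta_pos":[-0.01,0,-0.02],"delta_rot":[0,0,0]},{"delta_pos":[0,0,0],"delta_rot":[0,0,0]},{"delta_pos":[0,0,0],"delta_rot":[0,0,0]}]'
python3 - <<'E'
from h import *
st()
c=snap('top','t9');snap('side','s9'); P=cloud(c)
hsv=cv2.cvtColor(c['image'],cv2.COLOR_RGB2HSV)
def blob(n,u0,u1,v0,v1,zl,zh,z):
    m=np.zeros((480,640),bool); m[v0:v1,u0:u1]=1
    m&=(P[...,2]>zl)&(P[...,2]<zh); k,l,s,_=cv2.connectedComponentsWithStats(m.astype(np.uint8)); 
    m=l==1+np.argmax(s[1:,4]); v,u=np.nonzero(m)
    X=w(c,u,v,z); r=cv2.minAreaRect(X[:,:2].astype(np.float32)); print(n,m.sum(),np.round(r[0],1),np.round(r[1],1),round(r[2],1),X[:,:2].mean(0).round(1))
blob('can',465,545,230,310,60,75,68.)
blob('tin',90,170,160,240,34,48,40.)
blob('box',325,420,155,228,30,42,34.)
blob('mag',235,285,160,210,4,14,9.)
for nm,(u0,u1,v0,v1) in dict(sq=(90,170,165,240),ob=(325,420,155,228),rd=(465,540,235,310),crown=(360,395,280,310)).items():
    m=np.zeros((480,640),bool); m[v0:v1,u0:u1]=1
    m&=(hsv[...,1]<90)&(P[...,2]<12)
    v,u=np.nonzero(cv2.morphologyEx(m.astype(np.uint8),cv2.MORPH_OPEN,np.ones((3,3))))
    X=w(c,u,v,4.); r=cv2.minAreaRect(X[:,:2].astype(np.float32)); e=cv2.minEnclosingCircle(X[:,:2].astype(np.float32)); print(nm,np.round(r[0],1),np.round(r[1],1),round(r[2],1),'circ',np.round(e[0],1))
E
```

```text
time: 36.6
position: [471.8, -339.8, 17.8]
ee_rot: [[-0.002, -0.0, 1.0], [-1.0, 0.0, -0.002], [-0.0, -1.0, -0.0]]
ft_force: [-0.5, -0.4, 0.6]
opening: 0.774
time: 37.5
position: [473.7, -341.2, 233.8]
ee_rot: [[-0.002, 0.007, 1.0], [-1.0, -0.005, -0.002], [0.005, -1.0, 0.007]]
ft_force: [0.8, 0.1, 0.3]
opening: 0.998
time: 38.2
position: [331.8, -289.7, 227.9]
ee_rot: [[-0.002, 0.001, 1.0], [-1.0, -0.0, -0.002], [0.0, -1.0, 0.001]]
ft_force: [0.5, -0.4, -0.1]
opening: 1.0
t38.20 p [ 331.8 -289.7  227.9] jaw -0.1 tilt 0.04 q [-0.72  0.09 -0.2   1.27  0.    0.85] open 1.000 F [ 0.5 -0.4 -0.1]
can 767 [ 472.9 -338. ] [50.1 52.3] 10.5 [ 472.6 -338.4]
tin 227 [603.8 307. ] [53.1 52.1] 25.9 [604.5 308.8]
box 1352 [ 619.6 -121.9] [100.3  41.3] 72.1 [ 619.8 -121.5]
mag 879 [633.4  75.9] [60.7 59.4] 0.0 [634.3  75.7]
sq [604.4 307.9] [87.3 87.3] 25.6 circ [604.4 308. ]
ob [ 620.  -120.6] [130.9  70.6] 72.5 circ [ 619.2 -120.4]
rd [ 471.7 -337.3] [99.7 96.2] 17.7 circ [ 472.2 -339.1]
crown [ 440.9 -125.3] [37.3 37.7] 43.9 circ [ 440.6 -125.7]
```

View pics/t9.png

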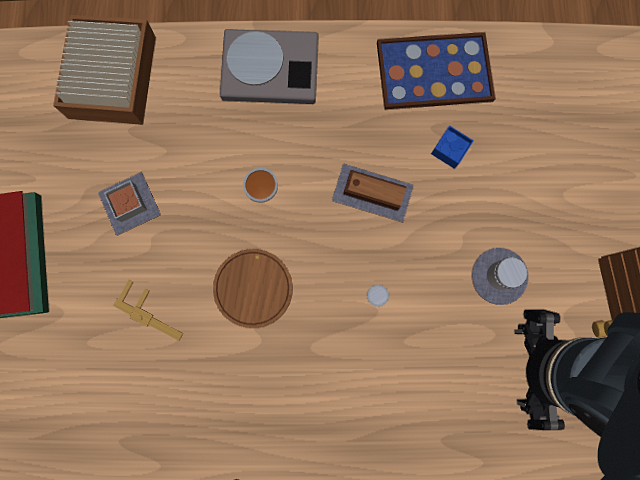

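View pics/s9.png

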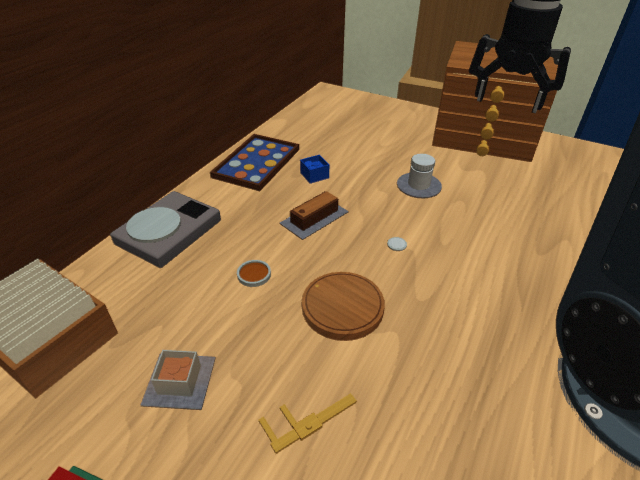

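Top and side views agree: canister on the round pad (500,276), tin on the square pad (128,202), box along the oblong pad (375,190). All are upright and within about 1.5 mm of centre, the platter is empty, and the crown, lens and caliper are where they were. The arm is clear.

```bash
python3 -c "
from h import *
print(sign_off())"
```

```text
the job is handed in; nothing more can be done
None
```

The job is done and handed in: all three containers stand on their own pads, and it took about 38 s of robot time. I parked the canister on the turntable and let go of it. Then the token tin went to the square pad, the coin box lengthwise onto the oblong pad, and the canister onto the round pad.

| Container | Distance from pad centre | Angle to pad |
|---|---|---|
| Canister | about 1 mm | round, not relevant |
| Token tin | about 1 mm | within 0.5° |
| Coin box | about 1.5 mm | within 0.5° |

- **Upright:** the last top and side pictures show all three upright, with the arm clear of everything.
- **Bystanders:** the crown coin and the magnifier lens measured within 1 mm of where they started. The caliper and the blue look-alike tin I checked by eye only; both appear unmoved.
- **Checks:** none failed. The top and wrist cameras agreed to within about 1 to 1.5 mm, which is inside the stated calibration. The wrist force stayed under 10 N at every reading I took.

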